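Back up the tube carousel by one notch

ROBOT

A 6-joint arm with a two-finger parallel gripper is mounted at the origin on the work surface. World frame = base frame: x ahead of the robot, y to its left, z up, the work surface at z = 0. Lengths are in m, angles in degrees, forces in N, time in s.
With the tool pointing down it reaches from about 0.35 to 0.725 m from the base axis. Payload 6 kg.
Tool frame: the origin (TCP) lies between the finger pads; the fingertips stand 11 mm ahead of it and the grasp point (between the pads) lies 8 mm behind it; z points along the fingers, y is the direction in which the jaws open and shut (so a half turn about z gives the same grasp; the last joint's range is limited). The gripper opens to 85 mm and grips with 20 to 120 N. Pads are 22 mm wide; open, the fingers measure 114 mm over their backs; the gripper's body (76 mm by 85 mm) begins 54 mm behind the grasp point. The pads swing forward as they close: fully open they stand 13 mm farther back than shut.
Start: joints at [-45.625, 2.303, 4.859, 0, -92.561, -19.12], TCP at [0.256, -0.543, 0.242] pointing down, gripper open.
Joint ranges: [-146.85, 146.85], [-73.84, 115.35], [-62.03, 85.46], [-188.31, 113.3], [-161.28, -10.13], [-171.36, 171.36]. Speed limits (degrees/s): [147.25, 147.25, 172.46, 180, 180, 180].

INTERFACE

Orientations are given as [roll, pitch, yaw] about the fixed x, y, z axes, in that order (R = Rz(yaw) Ry(pitch) Rx(roll)).
In Python, from plant import telemetry, viewer, job, finder gives the robot as it stands.
- The arm moves only by the tool jog_arm, never from a script. Its argument "steps" is a list of rows, each a list of 7 numbers: the turn, a rotation vector about the tool's x, y, z in degrees, then the shift along the tool's x, y, z in mm, then the finger opening in mm, from 0 to 85.4. A call has 1 to 20 rows; each row shifts and turns the commanded pose from where the row before left it, along the tool's axes as they then stand; what a row does not reach is not made up. A row lasts 1/8 s, in which the tool goes at most 62.5 mm and 10.7 degrees, less where a joint would pass 70% of its speed; a pose out of reach is approached as far as the arm can. A call with a gripper value outside its range is refused whole. The fingers move at their own pace and stop on an object; "grip_force" is the grip in N (left out, the last holds). Time passes only in rows, so rows that do not move let the fingers close. It gives the time, the measured TCP pose, the force and the opening at its end, in the units of the state.
- telemetry.sense(): the state, without advancing time (a new reading comes with each control period).
- viewer.snapshot(name): name is "side" or "top" or "wrist"; returns a dict with "img" (400x640x3 uint8, red, green, blue), "depth" (400x640 float32, m along the optical axis (not along the pixel's ray), 0 where there is no reading), "K" (3x3 intrinsics, pixels), "origin" and "orientation" of the camera in the world; the wrist camera has in their place "tool_from_camera" (4x4, takes a point from camera to tool coordinates, whose origin is the TCP and whose axes are the flange's). Camera axes: x right, y down, z forward; pixel columns grow to the right and rows downward; lengths in m; the calibration is good to about 2 mm. A picture is of the moment at which its call begins: read the wrist's pose just before it.
- job.sign_off(): hands the job in, once; it reports no verdict.
Trained networks look in a picture, given as the dict that the camera call returned (one of the last four; its "shot" number tells which), for a name from the list of things; names that differ only in an ending like _2 or _b are one class to them, and where a whole thing is asked for, a point or a joint stands for the part that bears it (a point fixed in the world has none). Each returns a list of dicts, best first, with "conf" (0 to 1); they miss things now and then, are a little off and sometimes report something else, mostly with a low value. They report only what shows in the picture. A call takes as long as a camera call.
- finder.spot_in(query, picture): "location" ([column, row] in pixels, amid what is visible of it).
- finder.mark_of(query, picture): "location" ([column, row] in pixels: a listed point, or the origin of a listed thing).
The state is a dict: "clock": time; "joint_positions": joint angles; "dq": joint speeds; "joint_torque": joint torques, N m; "position": TCP position; "tcp_rot": TCP orientation; "wrist_force": force on the tool from outside, world axes, zero at the start; "torque": the same for the moment, N m; "opening": finger opening in m.
Only numpy, scipy, OpenCV 4.12 (cv2) and the standard library are available. Lean on these libraries where they do the work, as an engineer would, in place of code of your own. Each camera call takes 0.05 s, during which the arm holds its last target. There are 200 camera calls.

TASK

The tube carousel has been turned one notch too far: the purple-capped tube has gone past the reader. With a fingertip under its red finger bar, lift the ratchet pawl and throw it over until it lies back by itself; then push one of the wheel's steel pegs to turn the wheel backward one notch, so that the purple tube stands at the reader's arrow again, and tip the pawl back over so that it drops fully into the teeth. Use fingertips only and light pushes: pinch, pick up or knock nothing, and do not push on the tubes.

Things in the scene. Friction and masses are not known exactly. Their poses are not given: they have to be found in the camera images.
- carousel: the hand-turned tube carousel, screwed to the bench: blue-grey base plate 280 x 350 x 12 mm (x, y, z). Origin on the wheel's upright axis at bench height, z up; its y axis points to the pawl, -y to the reader. Azimuths below are about this axis from its x axis, anticlockwise from above. Wheel: 248 mm across, 16 tube pockets 62 mm from the axis, top face 78 mm above the bench
- wheel (a joint): angle of the wheel, rad: 0 within 0.012 at the start, grows anticlockwise seen from above (feed direction, teeth click under the pawl); backward is clockwise, negative; the seated pawl blocks it after 0.04. One notch is 0.393. Friction about 0.12 N m: it stays where left. One notch back, the pawl seats from 0.04 too far back to 0.06 too little; farther back it lands on a tooth
- pawl (a joint): angle of the pawl, rad: 0 = down, seated in the teeth; grows as its nose rises; stops at 1.83, thrown over against its stop pin. Gravity alone moves it; it balances at about 1.3: let go above that it falls back and stays thrown over, below that it drops onto the wheel. Resting on top of a tooth it reads about 0.12
- pawl_pivot (a point): middle of the pawl's pivot pin, a fixed pin along the carousel's y, at (55, 113, 92) mm in the carousel's frame. From it the seated pawl runs 55 mm along the carousel's -x to its nose. Its bracket is an aluminium post outside it, at carousel x 43 to 73, y 137 to 153, up to z 104 mm
- pawl_nose (a point): lower front edge of the pawl's nose. Seated, it stands in the pocket behind a tooth's step. The 16 steel teeth form a ring on the wheel's rim, 104 to 122 mm from the axis; each is a ramp that ends in a sheer step, 8 mm above the wheel's top face
- finger_bar: the pawl's red finger bar: horizontal, 12 mm thick, 60 mm long, along the carousel's y, on an upright tab of the pawl; origin at its middle. Seated it is at (13, 141, 122) mm in the carousel's frame: 42 mm from the pivot towards the nose, 30 mm above it. Its outer 40 mm is free, open below down to the base plate. Thrown over it is at about (95, 141, 125) mm
- peg_1: steel turning peg of the wheel, 12 mm thick, 40 mm tall, upright on the wheel's top face 90 mm from the axis, at azimuth 45 degrees at the start (plus the wheel's angle); origin at its foot, 78 mm above the bench
- peg_2: another such peg, at azimuth 135 degrees at the start
- peg_3: another such peg, at azimuth -135 degrees at the start
- peg_4: another such peg, at azimuth -45 degrees at the start
- reader (a point): fixed point in front of the reader where the foot of the tube to be read must stand: 62 mm from the axis at azimuth -90 degrees, 22 mm above the bench. The reader is a grey box with a red arrow outside the rim (carousel y -131 to -169 mm, arrow up to 93 mm high)
- purple_tube: the purple-capped sample tube, loose in a pocket of the wheel like the yellow ones: 13 mm thick, 82 mm tall, cap 16 mm wide, standing 26 mm above the wheel's top face; origin at its foot. At the start it is one notch past the reader (azimuth -67.5 degrees)
- tube_1: yellow-capped sample tube of the same size, loose in the wheel's pocket at azimuth -112.5 degrees at the start; origin at its foot
- tube_2: yellow-capped sample tube of the same size, loose in the wheel's pocket at azimuth -90 degrees at the start; origin at its foot
- tube_4: yellow-capped sample tube of the same size, loose in the wheel's pocket at azimuth -45 degrees at the start; origin at its foot
- tube_5: yellow-capped sample tube of the same size, loose in the wheel's pocket at azimuth -22.5 degrees at the start; origin at its foot
- tube_6: yellow-capped sample tube of the same size, loose in the wheel's pocket at azimuth 0 degrees at the start; origin at its foot
- tube_7: yellow-capped sample tube of the same size, loose in the wheel's pocket at azimuth 22.5 degrees at the start; origin at its foot
- loose_cap: a loose dark red tube cap, 16 mm wide and 22 mm tall, on the right near corner of the carousel's base plate; origin at its foot; leave it alone
- green_rack: a loose green rack 64 x 160 mm with yellow-capped tubes, 86 mm tall, left of the carousel; origin under its middle; leave it alone
- reagent_bottle: an amber bottle 60 mm wide, 135 mm tall, right of the carousel; origin under its middle; leave it alone
- marker: a black and blue marker pen 125 mm long lying on the bench; origin under its middle; leave it alone
- tip_box: a blue box of pipette tips, 82 x 120 x 61 mm; origin under its middle; leave it alone
- petri_stack: a stack of three clear dishes, 90 mm wide, 45 mm tall; origin under its middle; leave it alone

How it is judged (in metres and radians):
On the way, in this order (a step that is already met when the one before it is completed fails the run):
1. the pawl is thrown over and lies back by itself, untouched, with the wheel still in its first notch (value of joint pawl above 1.6 rad and value of joint wheel between -0.1 and 0.1 rad and contact force between the fingers and finger_bar below 0.1 N), for 0.2 s.
2. the wheel has been turned back one notch while the pawl is out (value of joint wheel between -0.4627 and -0.3227 rad and value of joint pawl above 1.3 rad), for 0.2 s.
At the end, for the whole second after the job is handed in: the pawl is seated (under 0.04 rad), the wheel at rest one notch back (-0.393 rad, within 0.07), the purple tube's foot within 7 mm of the reader point, all tubes upright (0.15 rad) on their pocket floors, and the other loose things within 15 mm of their starts (value of joint pawl below 0.04 rad and value of joint wheel between -0.4627 and -0.3227 rad and velocity of joint wheel between -0.03 and 0.03 rad/s and horizontal distance between purple_tube and reader below 0.007 m and angle between each of purple_tube, tube_1, tube_2, tube_4, tube_5, tube_6, tube_7's own z axis and vertical below 0.15 rad and z of each of purple_tube, tube_1, tube_2, tube_4, tube_5, tube_6, tube_7 in the frame of carousel below 0.027 m and distance of each of loose_cap, green_rack, reagent_bottle, marker, tip_box, petri_stack from where it was at the start of the episode below 0.015 m); the robot touches nothing.
It fails at once if a tube is lifted out of its pocket (12 mm) or tipped (z of any of purple_tube, tube_1, tube_2, tube_4, tube_5, tube_6, tube_7 in the frame of carousel above 0.034 m or angle between any of purple_tube, tube_1, tube_2, tube_4, tube_5, tube_6, tube_7's own z axis and vertical above 0.3 rad).
It fails at once if the fingers push on a tube (more than 3 N) (contact force between the fingers and purple_tube above 3 N or contact force between the fingers and tube_1 above 3 N or contact force between the fingers and tube_2 above 3 N or contact force between the fingers and tube_4 above 3 N or contact force between the fingers and tube_5 above 3 N or contact force between the fingers and tube_6 above 3 N or contact force between the fingers and tube_7 above 3 N).
It fails at once if a loose thing is lifted 20 mm or shoved 30 mm (distance of any of loose_cap, green_rack, reagent_bottle, marker, tip_box, petri_stack from where it was at the start of the episode above 0.03 m or height (world z) of loose_cap above 0.035 m or height (world z) of any of green_rack, reagent_bottle, marker, tip_box, petri_stack above 0.02 m).
It fails at once if the pawl's bar or a peg is pinched or forced (more than 30 N) (contact force between the fingers and finger_bar above 30 N or contact force between the fingers and peg_1 above 30 N or contact force between the fingers and peg_2 above 30 N or contact force between the fingers and peg_3 above 30 N or contact force between the fingers and peg_4 above 30 N).
It fails at once if the wheel is turned more than half a notch forward, or half a notch too far back (value of joint wheel above 0.2 rad or value of joint wheel below -0.59 rad).
It also fails if it takes over 61 s, if anything falls off the work surface, if the arm or the gripper's body presses on something with over 40 N, if the wrist force passes 120 N, or if a joint passes its speed limit or range.

## Working session

There is one attempt and no reset: what is moved stays moved. The work goes in short steps, Python scripts to look and compute and a tool call to move; the robot and the scene stay as the last step left them, time stands still between calls to the robot, and variables do not carry over. Pictures are saved under pics/ and viewed, about 8 in all and at most 12, crops included, and the job is handed in when it is done.

Besides the shell and the picture viewer there is one more tool, called as name(argument=value, ...) on one line, values as JSON. jog_arm: Moves the arm, as the interface text tells. Its arguments: {"type":"object","properties":{"steps":{"type":"array","items":{"type":"array","items":{"type":"number"}}},"grip_force":{"type":"number"}},"required":["steps"]}

```bash
mkdir -p pics; cat > h.py <<'E'
import numpy as np,cv2
from scipy.spatial.transform import Rotation as R
from plant import telemetry, viewer, job, finder
def cam(p):
    o=p["orientation"]; o=np.array(o,float)
    M=o if o.shape==(3,3) else (R.from_euler('xyz',o,degrees=True).as_matrix() if o.size==3 else R.from_quat(o).as_matrix())
    return M,np.array(p["origin"],float)
def ray(p,uv):
    M,o=cam(p); d=M@np.linalg.solve(p["K"],[uv[0],uv[1],1]); return o,d
def at_z(p,uv,z):
    o,d=ray(p,uv); return o+d*(z-o[2])/d[2]
def depth_pt(p,uv):
    o,d=ray(p,uv); return o+d*p["depth"][int(round(uv[1])),int(round(uv[0]))]
def proj(p,X):
    M,o=cam(p); c=M.T@(np.array(X)-o); q=p["K"]@c; return q[:2]/q[2]
def save(p,n): cv2.imwrite("pics/"+n,cv2.cvtColor(p["img"],cv2.COLOR_RGB2BGR))
E
python3 - <<'E'
from h import *
print(telemetry.sense())
for n in("top","side"):
    p=viewer.snapshot(n); save(p,n+"0.png"); print(n,p["origin"],p["orientation"],p["K"])
    for q in("carousel","finger_bar","pawl_pivot","pawl_nose","peg_1","reader","purple_tube","tube_1","reagent_bottle"):
        try:
            for r in finder.mark_of(q,p)[:8]: print(q,np.round(r["location"],1),round(r["conf"],2),np.round(depth_pt(p,r["location"]),3))
        except Exception as e: print(q,e)
E
```

```text
{'clock': 0.0, 'joint_positions': array([-4.56246416e+01,  2.33796727e+00,  4.80135811e+00, -2.63394084e-02,
       -9.25583735e+01, -1.91208496e+01]), 'dq': array([-0.06651709,  0.00320848, -0.07628595,  0.04638175, -0.02392249,
        0.10366239]), 'joint_torque': array([-6.43577314e-04, -3.68200743e+01,  3.47425890e+01,  6.93255812e+00,
       -5.45291696e-03,  9.62916658e-06]), 'position': array([ 0.25594812, -0.54234281,  0.24127711]), 'tcp_rot': array([ 1.79901638e+02, -6.24931041e-03, -1.54744332e+02]), 'wrist_force': array([ 0.93545709,  0.94176595, -0.5507436 ]), 'torque': array([-0.02137343,  0.01444493,  0.03189968]), 'opening': 0.08565844888431322}
top [ 0.30835242 -0.04384155  1.70393255] [-173.63140838    0.2267129   -89.98448608] [[471.00925893   0.         319.87271469]
 [  0.         471.00925893 196.48607222]
 [  0.           0.           1.        ]]
carousel [313.8 192.1] 0.6 [ 0.504 -0.016  0.091]
finger_bar [276.1 178.7] 0.41 [0.545 0.11  0.128]
pawl_pivot [284.2 167.3] 0.79 [0.59  0.086 0.092]
pawl_nose [288.3 186.3] 0.61 [0.525 0.072 0.081]
peg_1 [338.9 172.6
[... 378 characters left out ...]
_1 [322.2 173.4] 0.46 [ 0.57  -0.045  0.083]
tube_1 [333. 197.] 0.38 [ 0.486 -0.082  0.101]
side [0.35024024 0.79813807 0.79463946] [-1.29790163e+02  5.15028293e-02 -1.70679105e+02] [[419.42886449   0.         312.24772653]
 [  0.         419.42886449 205.35773931]
 [  0.           0.           1.        ]]
finger_bar [277.8 231.6] 0.44 [0.543 0.117 0.13 ]
pawl_pivot [262.8 233.1] 0.74 [0.586 0.098 0.101]
pawl_nose [287.4 236.2] 0.74 [0.528 0.09  0.092]
peg_1 [331.6 195.9] 0.63 [ 0.444 -0.095  0.081]
peg_1 [318.5 234.3] 0.61 [0.457 0.057 0.078]
peg_1 [269.1 222.2] 0.41 [0.586 0.038 0.083]
peg_1 [283.3 192.7] 0.37 [ 0.57  -0.058  0.105]
reagent_bottle [348.8 140.1] 0.82 [ 0.431 -0.476  0.033]
```

```bash
python3 - <<'E'
from h import *
from scipy.optimize import least_squares
obs=[]
P={"top":[("fb",276.1,178.7),("pp",284.2,167.3),("pn",288.3,186.3),("pg",338.9,172.6),("pg",332.3,208.9),("pg",301.2,171.1),("pg",295.3,198.6),("rd",336.6,193.4),("o",313.8,192.1)],
"side":[("fb",277.8,231.6),("pp",262.8,233.1),("pn",287.4,236.2),("pg",331.6,195.9),("pg",318.5,234.3),("pg",269.1,222.2),("pg",283.3,192.7)]}
L={"fb":[[13,141,122]],"pp":[[55,113,92]],"pn":[[0,113,79]],"rd":[[0,-62,22]],"o":[[0,0,0]],"pg":[[90*np.cos(a),90*np.sin(a),78] for a in np.radians([45,135,225,315])]}
S={n:viewer.snapshot(n) for n in P}
def res(x,full=0):
    o=np.array([x[0],x[1],0]);M=R.from_euler('z',x[2]).as_matrix();r=[]
    for n in P:
        for k,u,v in P[n]:
            c=[proj(S[n],o+M@(np.array(l)/1e3))-[u,v] for l in L[k]]
            r.append(min(c,key=np.linalg.norm))
    return np.array(r) if full else np.ravel(r)
b=min((least_squares(res,[.52,-.025,y],loss="soft_l1") for y in(-.4,-.2,0,.2,.4)),key=lambda s:s.cost)
print(b.x,np.degrees(b.x[2]),b.cost);print(np.round(res(b.x,1),1))
t=S["top"]["img"][110:260,200:420];s=S["side"]["img"][110:310,180:440]
cv2.imwrite("pics/c1.png",cv2.cvtColor(cv2.resize(t,(792,540),interpolation=2),4));cv2.imwrite("pics/c2.png",cv2.cvtColor(cv2.resize(s,(780,600),interpolation=2),4))
E
```

```text
[ 0.51667665 -0.02616815 -0.11317202] -6.484278877761087 33.89856071125832
[[-0.4  0.1]
 [ 1.8  1.7]
 [-3.9 -1.1]
 [-2.1  0.3]
 [ 0.5  0.1]
 [-0.5 -2.3]
 [ 1.   6.3]
 [-2.6 -0.7]
 [ 3.1 -0.6]
 [-0.4  1.1]
 [ 2.8 -2.3]
 [-0.2  2.7]
 [-1.5  3.8]
 [-0.7 -3.6]
 [ 0.6 -0.8]
 [ 2.3 -0.8]]
```

View pics/c1.png

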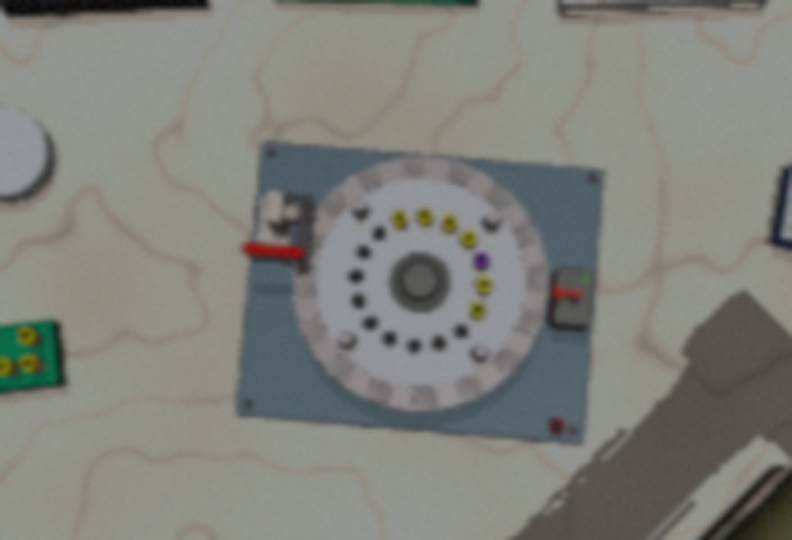

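View pics/c2.png

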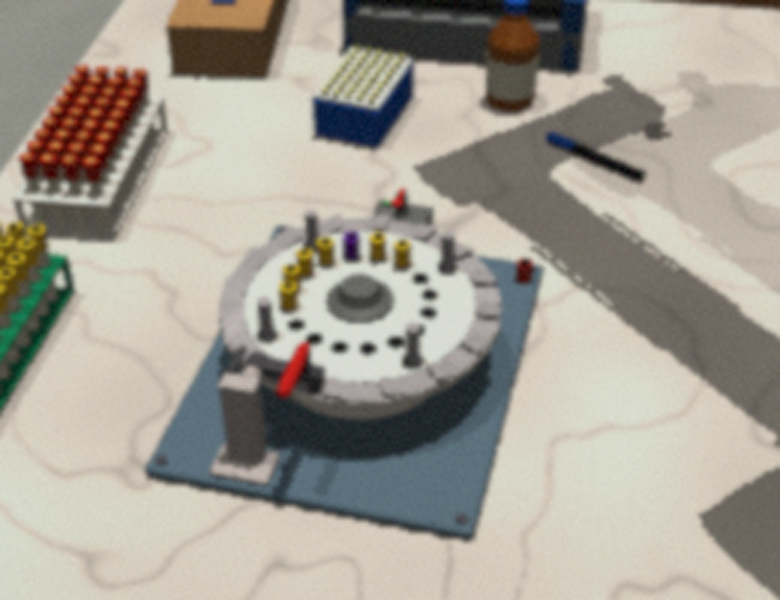

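View pics/top0.png

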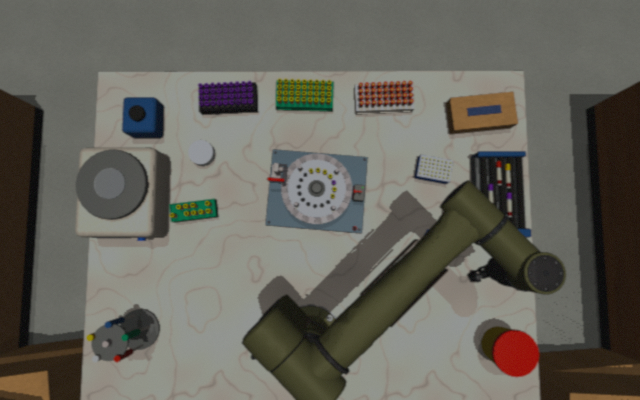

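The carousel is at about (0.517, -0.026) m with a yaw of -5 to -6°. The red bar is on the left (c1 272,250), the purple cap is on the right (482,262), and peg_2 is free of tubes at lower left (346,342). I'll move in for a closer wrist view.

jog_arm(steps=[[0,0,0,-35,36,-6.5,0],[0,0,0,-35,36,-6.5,0],[0,0,0,-35,36,-6.5,0],[0,0,0,-35,36,-6.5,0],[0,0,0,-35,36,-6.5,0],[0,0,0,-35,36,-6.5,0],[0,0,0,-35,36,-6.5,0],[0,0,0,-35,36,-6.5,0],[0,0,0,-35,36,-6.5,0],[0,0,0,-35,36,-6.5,0],[0,0,0,-35,36,-6.5,0],[0,0,0,-35,36,-6.5,0],[0,0,10,0,0,0,0],[0,0,10,0,0,0,0],[0,0,10,0,0,0,0],[0,0,0,0,0,0,0],[0,0,0,0,0,0,0]])

```text
clock: 3.22
position: [0.4515, 0.0272, 0.3204]
tcp_rot: [180.0, 0.0, 175.4]
wrist_force: [-0.4, -0.4, -0.1]
opening: 0.0003
```

```bash
cat >> h.py <<'E'
def wrist():
    s=telemetry.sense(); p=viewer.snapshot("wrist")
    T=np.eye(4);T[:3,:3]=R.from_euler('xyz',s["tcp_rot"],degrees=True).as_matrix();T[:3,3]=s["position"]
    T=T@np.array(p["tool_from_camera"]); p["orientation"]=T[:3,:3];p["origin"]=T[:3,3]; return s,p
E
python3 - <<'E'
from h import *
s,p=wrist(); save(p,"w1.png"); print(s["position"],s["tcp_rot"],s["joint_positions"],s["clock"],s["opening"]); print(p["tool_from_camera"],p["K"])
for q in("carousel","finger_bar","pawl_pivot","pawl_nose","peg_1","reader","purple_tube","tube_1"):
    for r in finder.mark_of(q,p)[:8]: print(q,np.round(r["location"],1),round(r["conf"],2),np.round(depth_pt(p,r["location"]),3))
E
```

```text
[0.45151414 0.02723486 0.32036543] [1.79989174e+02 2.79654362e-03 1.75443857e+02] [ 2.91936324e+01 -1.89508857e+01 -5.94783440e+00 -7.64344184e-03
 -1.02994711e+02 -1.23751494e+02] 3.225 0.00030836128581089963
[[ 8.90851930e-05 -9.54113146e-01 -2.99446316e-01  7.54679383e-02]
 [ 9.99999630e-01 -1.71179524e-04  8.42921688e-04  4.51012030e-04]
 [-8.55501742e-04 -2.99446280e-01  9.54112778e-01 -1.31400012e-01]
 [ 0.00000000e+00  0.00000000e+00  0.00000000e+00  1.00000000e+00]] [[321.46880116   0.         319.41685466]
 [  0.         321.46880116 200.42111448]
 [  0.           0.           1.        ]]
carousel [290.5 202.1] 0.57 [ 0.492 -0.011  0.078]
finger_bar [406.4 250.7] 0.69 [0.544 0.118 0.127]
pawl_pivot [373.1 268.7] 0.76 [0.58  0.084 0.099]
pawl_pivot [177.6 116.1] 0.47 [ 0.382 -0.152  0.019]
pawl_nose [369.9 227.5] 0.86 [0.53  0.084 0.087]
peg_1 [223.9 173.8] 0.68 [ 0.447 -0.079  0.1  ]
peg_1 [337.4 174.3] 0.57 [0.459 0.048 0.095]
peg_1 [236.8 268.1] 0.52 [ 0.575 -0.089  0.082]
peg_1 [599.8 129.5] 0.17 [0.438 0.37  0.055]
tube_1 [242.8 197.8] 0.78 [ 0.482 -0.068  0.079]
tube_1 [242.6 213.7] 0.56 [ 0.503 -0.071  0.079]
tube_1 [403.5 247.8] 0.35 [0.541 0.115 0.125]
```

View pics/w1.png

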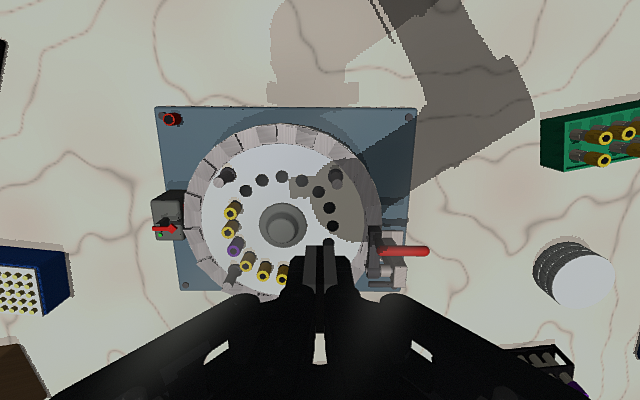

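The wrist view shows plate corners at (156,107), (417,107) and (178,290), the hub at (284,226), the red bar from 382 to 428 at row 251, and the free peg_2 at (336,176). I'll fit the carousel pose using the corners and marks from all three views.

```bash
cat > fit.py <<'E'
from h import *
from scipy.optimize import least_squares
C=lambda a,r,z:[r*np.cos(np.radians(a)),r*np.sin(np.radians(a)),z]
pl=lambda sx,sy:[140*sx,175*sy,12]
t=lambda u,v:(200+u/3.6,110+v/3.6); s=lambda u,v:(180+u/3,110+v/3)
P={"top":[(t(265,143),pl(1,1)),(t(603,171),pl(1,-1)),(t(582,441),pl(-1,-1)),(t(237,415),pl(-1,1)),(t(346,336),C(135,90,118)),(t(480,352),C(225,90,118)),(t(275,251),[13,141,128]),(t(482,262),C(-67.5,62,104))],
"side":[(s(472,537),pl(-1,1)),(s(148,473),pl(1,1)),(s(541,265),pl(-1,-1)),(s(413,328),C(135,90,118)),(s(447,240),C(225,90,118)),(s(265,302),C(45,90,118)),(s(311,216),C(-45,90,118))],
"w":[((156,107),pl(-1,-1)),((417,107),pl(-1,1)),((178,290),pl(1,-1)),((338,172),C(135,90,118)),((229,172),C(225,90,118)),((405,251),[13,141,128]),((233,249),C(-67.5,62,104))]}
S={n:viewer.snapshot(n) for n in("top","side")}; S["w"]=wrist()[1]
def res(x,full=0):
    o=np.array([x[0],x[1],0]);M=R.from_euler('z',x[2]).as_matrix()
    r=np.array([proj(S[n],o+M@(np.array(l)/1e3))-uv for n in P for uv,l in P[n]])
    return r if full else r.ravel()
b=least_squares(res,[.517,-.026,-.1],loss="soft_l1")
print(b.x,np.degrees(b.x[2]));print(np.round(res(b.x,1),1).tolist())
for z0,z1,n in((.116,.130,"bar"),):
  for k in("w","side","top"):
    p=S[k];M,o=cam(p);im=p["img"].astype(int);m=(im[...,0]>120)&(im[...,1]<80)&(im[...,2]<80)&(p["depth"]>0)
    v,u=np.nonzero(m);d=np.stack([u,v,np.ones_like(u)])*p["depth"][v,u]
    X=(M@np.linalg.solve(p["K"],d)).T+o; c=(X-[b.x[0],b.x[1],0])@R.from_euler('z',b.x[2]).as_matrix()*1e3
    q=c[(abs(c[:,0]-13)<30)&(abs(c[:,1]-141)<50)&(c[:,2]>95)]
    print(k,len(q),q.mean(0).round(1),q.min(0).round(1),q.max(0).round(1))
E
python3 fit.py
```

```text
[ 0.5182249  -0.02294994 -0.08923236] -5.1126378804812225
[[-1.8, -1.1], [-0.3, -0.5], [-0.6, 1.2], [-1.9, -0.3], [-1.0, 0.5], [-0.7, -0.6], [-2.0, -0.7], [-1.0, -0.7], [0.4, -0.3], [-2.2, -1.2], [1.4, 0.0], [0.2, -0.1], [0.3, -1.8], [-0.3, 0.1], [-0.2, -0.8], [-4.3, -3.6], [1.9, -1.7], [0.4, -0.3], [-1.0, 8.9], [-11.4, 8.1], [0.5, -0.4], [0.0, -0.2]]
w 360 [ 14.7 141.6 127.1] [ 10.3 112.2 124. ] [ 19.9 168.3 129.3]
side 67 [ 13.4 142.8 126.9] [  8.7 113.   98.5] [ 30.4 167.3 130.7]fit.py:22: RuntimeWarning: Mean of empty slice.
  print(k,len(q),q.mean(0).round(1),q.min(0).round(1),q.max(0).round(1))
  ret = um.true_divide(
Traceback (most recent call last):
  File "fit.py", line 22, in <module>
    print(k,len(q),q.mean(0).round(1),q.min(0).round(1),q.max(0).round(1))
                                      ~~~~~^^^
ValueError: zero-size array to reduction operation minimum which has no identity
```

jog_arm(steps=[[0,0,0,0,54,0,0],[0,0,0,0,54,0,0],[0,-8.75,0,0,0,0,0],[0,-8.75,0,0,0,0,0],[0,-8.75,0,0,0,0,0],[0,-8.75,0,0,0,0,0],[0,0,0,38,0,0,0],[0,0,0,38,0,0,0],[0,0,0,0,0,45,0],[0,0,0,0,0,45,0],[0,0,0,0,0,45,0],[0,0,0,0,0,45,0],[0,0,0,0,0,0,0],[0,0,0,0,0,0,0]])

```text
clock: 5.58
position: [0.5015, 0.1316, 0.1305]
tcp_rot: [180.0, 35.1, 175.2]
wrist_force: [1.0, -0.4, 1.2]
opening: 0.0004
```

```bash
cat >> h.py <<'E'
CO=np.array([.5182,-.0230,0]);CM=R.from_euler('z',-5.11,degrees=True).as_matrix()
def car(X): return (np.array(X)-CO)@CM*1e3
def st():
    s=telemetry.sense();M=R.from_euler('xyz',s["tcp_rot"],degrees=True).as_matrix();T=CM.T@M
    print("t",round(s["clock"],2),"tcp_c",car(s["position"]).round(1),"z_t",T[:,2].round(3),"x_t",T[:,0].round(3),"q",s["joint_positions"].round(0),"F",s["wrist_force"].round(1)); return s,T
def rel(target):
    s,T=st(); d=np.array(target)-car(s["position"]); print("shift tool:",(T.T@d).round(1))
def red(p):
    M,o=cam(p);im=p["img"].astype(int);m=(im[...,0]>110)&(im[...,1]<80)&(im[...,2]<80)&(p["depth"]>0)
    v,u=np.nonzero(m);X=(M@np.linalg.solve(p["K"],np.stack([u,v,np.ones_like(u)])*p["depth"][v,u])).T+o;c=car(X)
    q=c[(abs(c[:,0]-53)<70)&(abs(c[:,1]-141)<50)&(c[:,2]>100)]; return len(q) and q.mean(0).round(1)
E
python3 - <<'E'
from h import *
rel([-13,152,103])
s,p=wrist();save(p,"w2.png");print("wrist red",red(p));p=viewer.snapshot("side");print("side red",red(p))
cv2.imwrite("pics/s2.png",cv2.cvtColor(cv2.resize(p["img"][130:290,170:400],(805,560)[:2],interpolation=2)[:, :800],4))
E
```

```text
t 5.58 tcp_c [-30.4 152.5 130.5] z_t [ 0.574  0.004 -0.818] x_t [-0.818 -0.005 -0.575] q [  53.  -40.  -57.   35.  -58. -163.] F [ 1.  -0.4  1.2]
shift tool: [ 1.5 -0.6 32.5]
wrist red [ 11.  122.6 124.9]
side red [ 12.5 144.1 127.1]
```

View pics/s2.png

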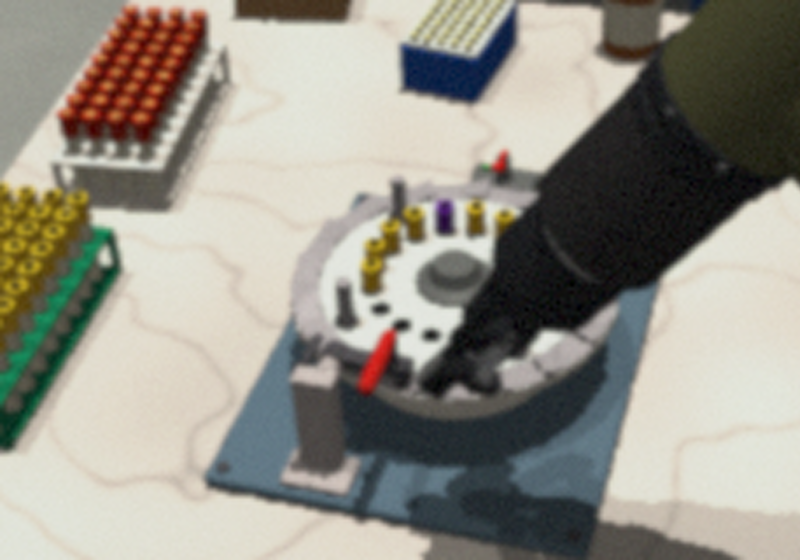

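The side view shows the closed fingertip (c. 430,385) to the right of the red bar (378,360), with nothing touched. Joint 6 is near its range limit, so I'll advance half way and check.

jog_arm(steps=[[0,0,0,0,0,8,0],[0,0,0,0,0,8,0],[0,0,0,0,0,0,0]])

```text
clock: 6.05
position: [0.5104, 0.1304, 0.1152]
tcp_rot: [-179.9, 34.9, 175.3]
wrist_force: [-0.2, 0.3, 0.3]
opening: 0.0003
```

```bash
python3 - <<'E'
from h import *
rel([-13,152,103]); print(telemetry.sense()["joint_positions"])
E
```

```text
t 6.05 tcp_c [-21.4 152.1 115.2] z_t [ 0.573  0.003 -0.82 ] x_t [-0.82  -0.005 -0.573] q [  52.  -38.  -58.   36.  -55. -164.] F [-0.2  0.3  0.3]
shift tool: [ 0.1 -0.1 14.8]
[  51.73318943  -37.79034439  -57.66573603   35.76480846  -54.88266423
 -163.57726138]
```

jog_arm(steps=[[0,0,0,0,0,7.5,0],[0,0,0,0,0,7.5,0],[0,0,0,-7.5,0,0,0],[0,0,0,-7.5,0,0,0],[0,0,0,-6,0,-1,0],[0,0,0,-6,0,-1,0],[0,0,0,-5,0,-1,0],[0,0,0,0,0,0,0]])

```text
clock: 7.05
position: [0.5437, 0.1281, 0.1251]
tcp_rot: [180.0, 35.0, 175.2]
wrist_force: [-0.2, -0.5, -0.6]
opening: 0.0001
```

```bash
python3 - <<'E'
from h import *
rel([27.6,152,131.8]); print(telemetry.sense()["joint_positions"],telemetry.sense()["wrist_force"])
p=viewer.snapshot("side");print("side red",red(p))
cv2.imwrite("pics/s3.png",cv2.cvtColor(cv2.resize(p["img"][180:280,220:360],(770,550),interpolation=2),4))
E
```

```text
t 7.05 tcp_c [ 11.9 152.8 125.1] z_t [ 0.574  0.004 -0.819] x_t [-0.819 -0.005 -0.574] q [  47.  -32.  -53.   35.  -51. -160.] F [-0.2 -0.5 -0.6]
shift tool: [-16.7  -0.9   3.5]
[  47.1853411   -31.77211059  -53.02998789   35.4178191   -51.1819427
 -160.32022732] [-0.19886321 -0.53107036 -0.56220798]
side red [ 24.7 143.  137.9]
```

View pics/s3.png

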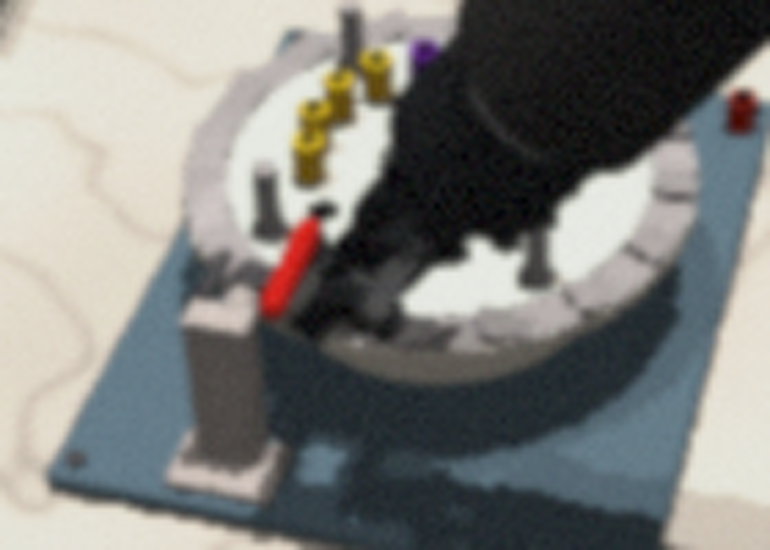

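The bar has risen as predicted and its centre is at about (25, 134) mm. I'll continue along the arc.

jog_arm(steps=[[0,0,0,-6,0,1,0],[0,0,0,-6,0,1,0],[0,0,0,-5,0,1.5,0],[0,0,0,-4,0,2,0],[0,0,0,-4,0,2,0],[0,0,0,-4,0,2,0],[0,0,0,-3.5,0,3,0],[0,0,0,-3.5,0,3,0],[0,0,0,-3.5,0,3,0],[0,0,0,-3,0,3,0],[0,0,0,-3,0,3,0],[0,0,0,-3,0,3,0],[0,0,0,0,0,0,0],[0,0,0,0,0,0,0]])

```text
clock: 8.85
position: [0.5983, 0.1232, 0.1289]
tcp_rot: [-180.0, 34.9, 175.3]
wrist_force: [-1.3, 0.4, -4.7]
opening: 0.0002
```

```bash
python3 - <<'E'
from h import *
st();p=viewer.snapshot("side");print("side red",red(p))
s,p=wrist();print("wrist",red(p))
E
```

```text
t 8.85 tcp_c [ 66.8 152.7 128.9] z_t [ 0.572  0.003 -0.82 ] x_t [-0.82  -0.005 -0.572] q [  41.  -22.  -46.   35.  -46. -156.] F [-1.3  0.4 -4.7]
side red [ 77.8 143.3 142.6]
wrist [ 76.4 127.5 138.2]
```

jog_arm(steps=[[0,0,0,-2,0,2.5,0],[0,0,0,-2,0,2.5,0],[0,0,0,-2,0,2.5,0],[0,0,0,0,0,0,0],[0,0,0,0,0,0,0]])

```text
clock: 9.57
position: [0.6068, 0.1222, 0.1241]
tcp_rot: [-179.9, 34.7, 175.3]
wrist_force: [-7.1, 3.7, -9.0]
opening: -0.0001
```

```bash
python3 - <<'E'
from h import *
st();p=viewer.snapshot("side");print("side red",red(p))
cv2.imwrite("pics/s4.png",cv2.cvtColor(cv2.resize(p["img"][180:280,220:360],(770,550),interpolation=2),4))
E
```

```text
t 9.57 tcp_c [ 75.3 152.5 124.1] z_t [ 0.57   0.002 -0.822] x_t [-0.822 -0.006 -0.57 ] q [  40.  -20.  -45.   35.  -45. -155.] F [-7.1  3.7 -9. ]
side red [ 86.7 143.4 136.2]
```

View pics/s4.png

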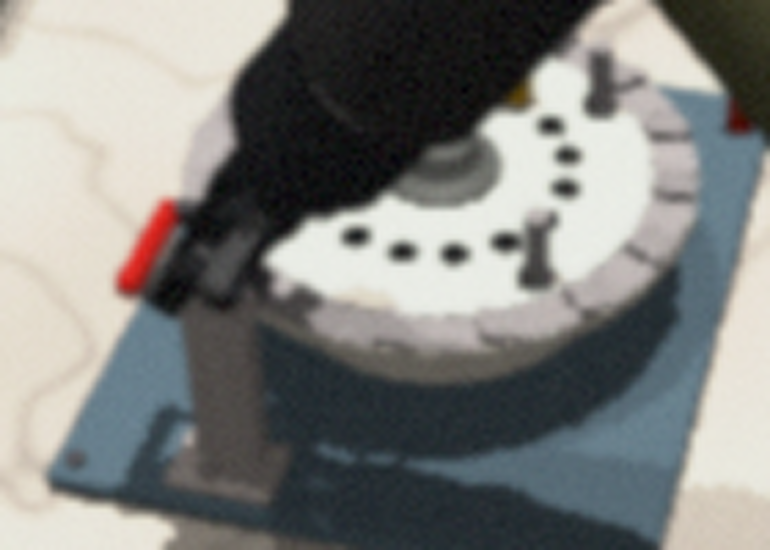

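The bar is clearly past balance (about 1.6 rad), pressed by the finger. I'll back off horizontally.

jog_arm(steps=[[0,0,0,2,0,-1.4,0],[0,0,0,4,0,-2.8,0],[0,0,0,8,0,-5.7,0],[0,0,0,0,0,0,0],[0,0,0,0,0,0,0]])

```text
clock: 10.25
position: [0.5913, 0.1246, 0.1288]
tcp_rot: [179.9, 35.1, 175.2]
wrist_force: [0.1, -0.7, -0.7]
opening: 0.0002
```

```bash
python3 - <<'E'
from h import *
st();p=viewer.snapshot("side");print("side red",red(p))
E
```

```text
t 10.25 tcp_c [ 59.7 153.5 128.8] z_t [ 0.575  0.005 -0.818] x_t [-0.818 -0.005 -0.575] q [  42.  -24.  -47.   35.  -46. -157.] F [ 0.1 -0.7 -0.7]
side red [ 93.6 143.2 130.2]
```

The pawl is thrown over, with the bar at about (94, 125) mm as listed. Next I'll withdraw, set the tool upright and go to peg_2.

jog_arm(steps=[[0,0,0,0,0,-30,0],[0,0,0,0,0,-40,0],[0,0,0,0,0,-40,0],[0,0,0,0,0,-40,0],[0,8.75,0,0,0,0,0],[0,8.75,0,0,0,0,0],[0,8.75,0,0,0,0,0],[0,8.75,0,0,0,0,0],[0,0,-8.4,0,0,0,0],[0,0,-8.4,0,0,0,0],[0,0,-8.4,0,0,0,0],[0,0,-8.4,0,0,0,0],[0,0,0,28,-13,25,0],[0,0,0,28,-13,25,0],[0,0,0,28,-13,25,0],[0,0,0,28,-13,25,0],[0,0,0,0,0,0,0],[0,0,0,0,0,0,0]])

```text
clock: 12.55
position: [0.4329, 0.0318, 0.1513]
tcp_rot: [-180.0, 0.1, -151.2]
wrist_force: [0.6, 0.7, 0.7]
opening: -0.0002
```

```bash
python3 - <<'E'
from h import *
rel([-90.3,46,100])
s,p=wrist()
a=np.radians(135); cnt=car(depth_pt(p,(320,200)))
pk=CO+CM@np.array([.09*np.cos(a),.09*np.sin(a),.118]);print("expected peg top px",proj(p,pk))
save(p,"w3.png")
for r in finder.mark_of("peg_2",p)[:6]: print(np.round(r["location"]),round(r["conf"],2),car(at_z(p,r["location"],.078)).round(1))
p=viewer.snapshot("side");print("side red",red(p))
for r in finder.mark_of("peg_2",p)[:6]: print(np.round(r["location"]),round(r["conf"],2),car(at_z(p,r["location"],.078)).round(1))
E
```

```text
t 12.55 tcp_c [-89.9  47.  151.3] z_t [ 0.002  0.001 -1.   ] x_t [-0.829 -0.559 -0.002] q [ 31. -24. -28.   0. -87. -92.] F [0.6 0.7 0.7]
shift tool: [ 1.  -0.6 51.3]
expected peg top px [318.21612564 288.98383499]
[146. 158.] 0.93 [-60.5 -67.   78. ]
[ 79. 304.] 0.75 [ 67.7 -62.5  78. ]
side red [ 93.7 144.  130.3]
[319. 234.] 0.64 [-68.2  73.2  78. ]
[282. 191.] 0.56 [ 70.6 -68.7  78. ]
[305. 149.] 0.55 [  66.1 -294.3   78. ]
```

View pics/w3.png

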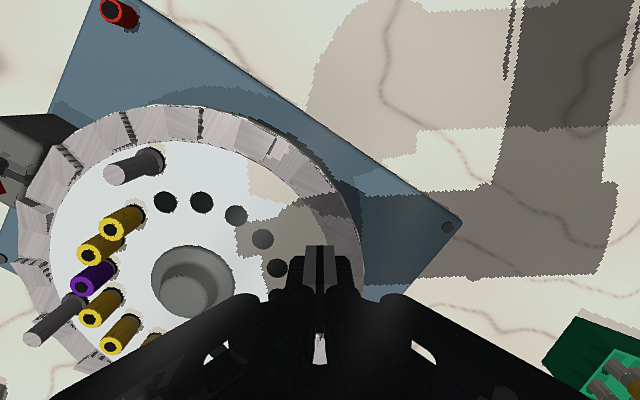

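Peg_2 is hidden behind the finger, with empty pockets around it. The purple cap is at (82,286). I'll measure the cap azimuths here as a baseline, then descend and push most of the way.

```bash
cat >> h.py <<'E'
def az(p,uv,z=.104):
    c=car(at_z(p,uv,z)); return round(np.degrees(np.arctan2(c[1],c[0])),1),round(np.hypot(c[0],c[1]),1)
def purple(p):
    im=cv2.cvtColor(p["img"],cv2.COLOR_RGB2HSV);m=((im[...,0]>125)&(im[...,0]<150)&(im[...,1]>80)&(im[...,2]>40)&(p["depth"]>0)).astype(np.uint8)
    M,o=cam(p);v,u=np.nonzero(m);X=car((M@np.linalg.solve(p["K"],np.stack([u,v,np.ones_like(u)])*p["depth"][v,u])).T+o)
    k=(np.hypot(X[:,0],X[:,1])<85)&(X[:,2]>80)&(X[:,2]<112);c=X[k].mean(0) if k.any() else [0,0,0]
    return k.sum(),np.round(c,1),"az",round(np.degrees(np.arctan2(c[1],c[0])),1)
E
python3 - <<'E'
from h import *
s,p=wrist()
for uv in((112,229),(89,254),(82,286),(92,316),(113,346)): print(az(p,uv))
print("w",purple(p))
for n in("side","top"): print(n,purple(viewer.snapshot(n)))
E
```

```text
(np.float64(-111.3), np.float64(60.4))
(np.float64(-88.6), np.float64(61.4))
(np.float64(-65.9), np.float64(61.9))
(np.float64(-44.8), np.float64(60.6))
(np.float64(-20.5), np.float64(61.8))
w (np.int64(774), array([ 22.8, -56.2,  97.3]), 'az', np.float64(-68.0))
side (np.int64(30), array([ 24.4, -54. ,  98. ]), 'az', np.float64(-65.7))
top (np.int64(10), array([ 24.3, -58.3, 101.9]), 'az', np.float64(-67.4))
```

jog_arm(steps=[[0,0,0,0,0,25,0],[0,0,0,0,0,26,0],[0,0,0,-5,0,0,0],[0,0,0,-5,0,0,0],[0,0,0,-4,0,0,0],[0,0,0,-4,0,0,0],[0,0,0,-4,0,0,0],[0,0,0,-4,0,0,0],[0,0,0,-4,0,0,0],[0,0,0,-4,0,0,0],[0,0,0,-3,0,0,0],[0,0,0,-3,0,0,0],[0,0,0,0,0,0,0],[0,0,0,0,0,0,0]])

```text
clock: 14.65
position: [0.4674, 0.0509, 0.0995]
tcp_rot: [-180.0, 0.0, -151.1]
wrist_force: [-0.3, -0.2, -0.2]
opening: 0.0
```

```bash
python3 - <<'E'
from h import *
rel([-48.7,73.8,100])
s,p=wrist();save(p,"w4.png");print("w",purple(p))
p=viewer.snapshot("side");print("side",purple(p),red(p));print(purple(viewer.snapshot("top")))
E
```

```text
t 14.65 tcp_c [-57.2  69.1  99.5] z_t [ 0.001  0.    -1.   ] x_t [-0.829 -0.559 -0.001] q [ 31. -17. -27.   0. -79. -92.] F [-0.3 -0.2 -0.2]
shift tool: [-9.6 -0.9 -0.5]
w (np.int64(1031), array([  6.2, -57.2,  92.7]), 'az', np.float64(-83.9))
side (np.int64(4), array([  9.4, -56.4,  88.9]), 'az', np.float64(-80.5)) [ 93.8 143.1 129.9]
(np.int64(9), array([  7.1, -62. , 105.5]), 'az', np.float64(-83.4))
```

View pics/w4.png

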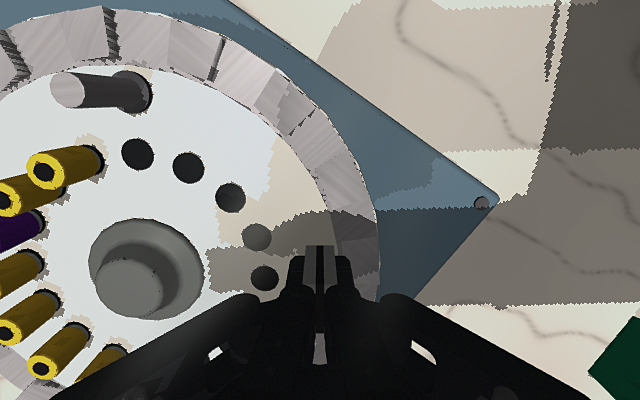

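The wheel has turned about 16° and about 6° remain, which matches the predicted 9.5 mm of push.

jog_arm(steps=[[0,0,0,-3,0,0,0],[0,0,0,-3,0,0,0],[0,0,0,-3,0,0,0],[0,0,0,0,0,0,0],[0,0,0,0,0,0,0],[0,0,0,0,0,0,0]])

```text
clock: 15.55
position: [0.475, 0.0554, 0.0992]
tcp_rot: [180.0, 0.0, -151.1]
wrist_force: [-0.5, 0.7, -0.4]
opening: -0.0
```

```bash
python3 - <<'E'
from h import *
rel([-48.7,73.8,100])
s,p=wrist();print("w",purple(p))
p=viewer.snapshot("side");print("side",purple(p),red(p));print(purple(viewer.snapshot("top")))
E
```

```text
t 15.55 tcp_c [-50.   74.2  99.2] z_t [ 0.  0. -1.] x_t [-0.829 -0.559 -0.   ] q [ 31. -15. -26.  -0. -79. -92.] F [-0.5  0.7 -0.4]
shift tool: [-0.8 -1.1 -0.8]
w (np.int64(953), array([  0.4, -57.3,  91.8]), 'az', np.float64(-89.6))
side (np.int64(0), array([0, 0, 0]), 'az', np.float64(0.0)) [ 94.  142.8 130. ]
(np.int64(11), array([  1.1, -63.2, 106.5]), 'az', np.float64(-89.0))
```

jog_arm(steps=[[0,0,0,5,0,0,0],[0,0,0,12,0,0,0],[0,0,0,0,0,-30,0],[0,0,0,0,0,-50,0],[0,0,0,0,0,-50,0],[0,0,8.4,0,0,0,0],[0,0,8.4,0,0,0,0],[0,0,8.4,0,0,0,0],[0,0,8.4,0,0,0,0],[0,0,0,0,0,0,0],[0,0,0,0,0,0,0]])

```text
clock: 17.08
position: [0.4598, 0.0469, 0.2293]
tcp_rot: [180.0, 0.0, 175.4]
wrist_force: [0.6, -0.5, -0.4]
opening: 0.0004
```

```bash
python3 - <<'E'
from h import *
rel([124,153,229])
s,p=wrist();save(p,"w5.png");print("w",purple(p))
p=viewer.snapshot("side");print("side",purple(p),red(p));print(purple(viewer.snapshot("top")))
E
```

```text
t 17.07 tcp_c [-64.3  64.4 229.3] z_t [ 0.  0. -1.] x_t [-1.    -0.009 -0.   ] q [  31.  -19.  -16.   -0.  -93. -126.] F [ 0.6 -0.5 -0.4]
shift tool: [-189.1   86.9    0.3]
w (np.int64(332), array([  1.7, -59.9,  97.9]), 'az', np.float64(-88.4))
side (np.int64(30), array([  2. , -58.7,  99.9]), 'az', np.float64(-88.1)) [ 93.6 144.1 130.4]
(np.int64(10), array([  1.7, -63.6, 105.7]), 'az', np.float64(-88.5))
```

View pics/w5.png

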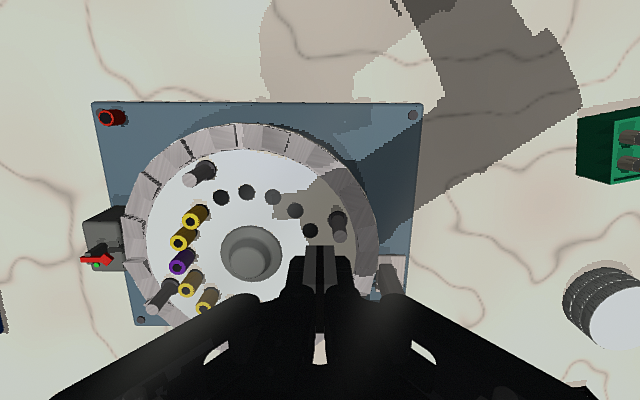

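The wheel has turned back 21–22.4° (about 0.38 rad), inside the seating window, and the purple cap is at (180,266), level with the reader's arrow. The pawl is still thrown over. Next I'll go to the far side of the bar.

jog_arm(steps=[[0,0,0,-47,22,0,0],[0,0,0,-47,22,0,0],[0,0,0,-47,22,0,0],[0,0,0,-48,22,0,0],[0,0,0,0,0,35,0],[0,0,0,0,0,35,0],[0,0,0,0,0,35,0],[0,0,0,0,0,0,0],[0,0,0,0,0,0,0]])

```text
clock: 18.35
position: [0.6565, 0.1191, 0.1261]
tcp_rot: [180.0, 0.1, 175.3]
wrist_force: [-0.6, 0.0, 1.1]
opening: 0.0003
```

```bash
python3 - <<'E'
from h import *
rel([112,153,122]); p=viewer.snapshot("side");print("side",purple(p),red(p))
cv2.imwrite("pics/s6.png",cv2.cvtColor(cv2.resize(p["img"][180:280,220:360],(770,550),interpolation=2),4))
E
```

```text
t 18.35 tcp_c [125.1 153.8 126.1] z_t [ 0.002  0.    -1.   ] x_t [-1.    -0.007 -0.002] q [  27.   13.    5.    0.  -81. -122.] F [-0.6  0.   1.1]
shift tool: [13.1 -0.8  4.1]
side (np.int64(30), array([  2. , -58.8,  99.8]), 'az', np.float64(-88.1)) [ 93.6 140.7 130.4]
```

View pics/s6.png

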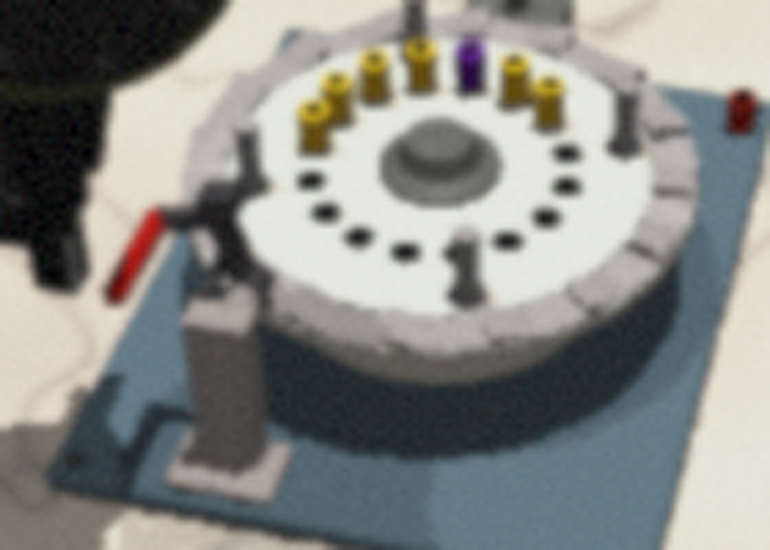

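The side view shows the fingertip (60,265) on the far side of the thrown bar (135,255), and the purple tube in line with the reader. I'll tip the pawl back along the arc.

jog_arm(steps=[[0,0,0,0,0,5,0],[0,0,0,6,0,0,0],[0,0,0,7,0,0,0],[0,0,0,5,0,-4.5,0],[0,0,0,5,0,-4.5,0],[0,0,0,4,0,-2,0],[0,0,0,4,0,-2,0],[0,0,0,4,0,-2,0],[0,0,0,4,0,-1,0],[0,0,0,4,0,-1,0],[0,0,0,4,0,0,0],[0,0,0,4,0,0,0],[0,0,0,0,0,0,0],[0,0,0,0,0,0,0]])

```text
clock: 20.15
position: [0.605, 0.1234, 0.1362]
tcp_rot: [180.0, -0.0, 175.3]
wrist_force: [0.4, -0.3, 0.0]
opening: 0.0004
```

```bash
python3 - <<'E'
from h import *
st(); p=viewer.snapshot("side");print("side",purple(p),red(p));print("w",red(wrist()[1]))
E
```

```text
t 20.15 tcp_c [ 73.4 153.5 136.2] z_t [-0.  0. -1.] x_t [-1.    -0.006  0.   ] q [  30.    6.   -3.   -0.  -82. -125.] F [ 0.4 -0.3  0. ]
side (np.int64(30), array([  2.2, -59.6,  99.2]), 'az', np.float64(-87.9)) [ 12.8 144.1 127.1]
w [ 15.  139.6 126.8]
```

The bar is back at its seated reading of (12.8, –, 127.1); at the start it was (12.5, –, 127.1). I'll retreat and verify.

jog_arm(steps=[[0,0,0,-12,0,0,0],[0,0,0,0,0,-50,0],[0,0,0,0,0,-60,0],[0,0,0,0,0,-60,0],[0,0,0,50,-36,0,0],[0,0,0,50,-36,0,0],[0,0,0,50,-36,-10,0],[0,0,0,0,0,0,0],[0,0,0,0,0,0,0]])

```text
clock: 21.38
position: [0.4588, 0.0272, 0.3165]
tcp_rot: [179.9, 0.0, 175.2]
wrist_force: [-0.3, 0.7, -0.4]
opening: -0.0003
```

```bash
python3 - <<'E'
from h import *
st(); p=viewer.snapshot("side");print("side",purple(p),red(p));a=p["img"][180:280,220:360]
t=viewer.snapshot("top");print("top",purple(t))
s,w=wrist();print("w",red(w),purple(w))
for q in("pawl_nose","finger_bar"):
  for r in finder.mark_of(q,w)[:2]: print(q,r["location"],round(r["conf"],2),car(depth_pt(w,r["location"])).round(1))
b=w["img"][90:310,140:460]
out=np.vstack([cv2.resize(a,(420,300),interpolation=2),cv2.resize(b,(420,290),interpolation=2)])
cv2.imwrite("pics/fin.png",cv2.cvtColor(out,4))
E
```

```text
t 21.38 tcp_c [-63.6  44.7 316.5] z_t [ 0.001  0.001 -1.   ] x_t [-1.    -0.006 -0.001] q [  29.  -18.   -6.   -0. -102. -123.] F [-0.3  0.7 -0.4]
side (np.int64(29), array([  1.9, -58.7,  99.5]), 'az', np.float64(-88.1)) [ 13.  145.5 127.4]
top (np.int64(9), array([  0.9, -63. , 103.7]), 'az', np.float64(-89.2))
w [ 14.1 147.1 126.7] (np.int64(105), array([  3.2, -62.4, 102. ]), 'az', np.float64(-87.1))
pawl_nose [372.3, 223.5] 0.75 [  2.3 109.6  86.8]
finger_bar [405.1, 246.6] 0.89 [ 13.2 139.6 127.3]
```

View pics/fin.png

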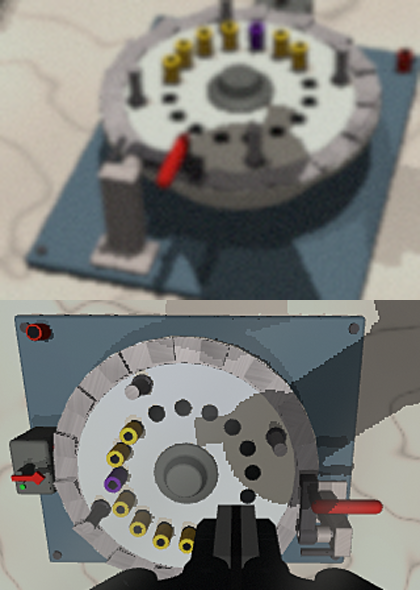

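```bash
python3 -c "
from plant import job; print(job.sign_off())"
```

```text
the job is handed in; nothing more can be done
None
```

I threw the pawl over with a fingertip under the red bar, turned the wheel back one notch by pushing peg_2, and tipped the pawl back into the teeth. The job was handed in at about 21 s. The hand-in gives no verdict, so the checks below are my own camera measurements.

- **Pawl thrown over:** with the finger clear, the bar lay at about (94, 125) mm. The listed position is (95, 125).
- **Wheel:** the purple tube's azimuth changed by 22.4° (side camera) and 21–22° (top camera). That is about 0.38 rad against a target of 0.393. The wrist camera gave 19–20°, but it saw the tube from different viewpoints, so I trust it less. The purple cap is about 1–3 mm from the reader's line.
- **Pawl seated:** the bar's height reads the same as at the start, 127.4 against 126.9–127.1 mm from the side camera and 126.7 against 127.1 mm from the wrist camera. Sitting on a tooth would have raised it about 5 mm.
- **Other things:** in the last picture all the tubes stand upright and the loose cap is still on its corner. I did not re-measure the other loose items, but the arm never came near them. The wrist force reached at most about 12 N, while throwing the pawl.

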